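# Press the alignment kit back into its foam tray

## Task

Put the aligner's setting kit away: press the dial gauge, the micrometer drive and the angle bracket each into the cut-out of its own shape in the sloping foam tray, right down to the floor of the cut-out, and let go of them. Leave everything else on the bench standing where it is.

Things in the scene. Friction and masses are not known exactly. Their poses are not given: they have to be found in the camera images.
- dial: Steel dial gauge on its back: round case 52 mm across, 24 mm high, white dial up, case centre at x = -18 mm; 8 mm stem and thin plunger along +x to x = +52 mm, 9 mm cap along -x to x = -52 mm (their axis at z = 12 mm). Take it by the case across y. 0.17 kg. Origin: middle of the whole length, at the underside; lower edges bevelled 3 mm; z up.
- micro: Micrometer drive, aluminium and steel: block 34 (x) by 36 (y) by 24 mm high, its centre at x = -20 mm; knurled thimble 22 mm thick along +x to x = +65 mm; 17 mm nut and 8 mm spindle along -x to x = -65 mm (axis at z = 12 mm). Take it by the block across y. 0.20 kg. Origin: middle of the whole length, at the underside; lower edges bevelled 3 mm; z up.
- bracket: L-shaped aluminium bracket lying flat, bars 30 mm wide, 24 mm high: long leg along x from -48 to +48 mm, middle line y = -22 mm; short leg at its -x end, x from -48 to -18 mm, reaching y = +37 mm. Take it by the long leg across y, about x = +10 mm. 0.27 kg. Origin: middle of its 96 by 74 mm outline, at the underside; lower edges bevelled 3 mm; z up.
- dial_seat (a point): Cut-out of the dial gauge: round hole 57 mm across with a 14 mm slot for stem and cap, 2.5 mm wider all round than the part, 13 mm deep. The part is home when its frame meets this one: origin on the cut-out's floor, z square out of the foam, x up the slope, y along the tray to the left. 11 mm of the part then stand out. Its module has any of the tray's three places.
- micro_seat (a point): Cut-out of the micrometer drive: 39 by 41 mm hole with slots 27 mm (thimble) and 22 mm wide (spindle), 2.5 mm wider all round than the part, 13 mm deep. The part is home when its frame meets this one: origin on the cut-out's floor, z square out of the foam, x up the slope, y along the tray to the left. 11 mm of the part then stand out. Its module has any of the tray's three places.
- bracket_seat (a point): Cut-out of the angle bracket: L with legs 35 mm wide, 2.5 mm wider all round than the part, 13 mm deep. The part is home when its frame meets this one: origin on the cut-out's floor, z square out of the foam, x up the slope, y along the tray to the left. 11 mm of the part then stand out. Its module has any of the tray's three places.
- tray: Fixed sloping steel tray, 344 mm wide, x uphill away from the robot, origin on the bench under its middle. Three foam modules side by side, 110.5 mm apart, each 160 by 108 by 30 mm, black on a light grey layer. The foam's face is tilted 30 deg from level towards the robot, 45 mm high at the near edge, 125 mm at the far edge; nothing stands above it.
- mat: Fixed grey bench mat 440 (x) by 480 mm, 2 mm thick, under all parts; origin under its middle. About the foam: beside the place to grip (across y) each cut-out has two springy foam edges, sloped at the mouth, that pinch the part: merely laid in it stays up on them. It takes a press of about 10 N square to the foam to go down to the floor; there it stays.
- carrier: Round flat wafer carrier of natural plastic, 112 mm across, 18 mm high; origin under its middle. Bystander: leave it.
- jar: Amber jar with black cap, 48 mm across, 62 mm high; origin under its middle. Bystander: leave it.
- objective: Microscope objective standing lens up, 31 mm across, 46 mm high; origin under its middle. Bystander: leave it.
- objective2: Slimmer microscope objective standing lens up, 27 mm across, 58 mm high; origin under its middle. Bystander: leave it.
- eyepiece: Black eyepiece standing upright, 34 mm across, 52 mm high; origin under its middle. Bystander: leave it.
- tweezers: Flat steel wafer tweezers lying along their x, 140 mm long, 16 mm wide, about 11 mm high; origin under the middle. Bystander: leave it.
- driver: Screwdriver with black handle lying along its x, 160 mm long, about 25 mm high; origin under its middle. Bystander: leave it.
- washbottle: White wash bottle, 64 mm across, 173 mm high with a spout that reaches 53 mm out along its x, standing in front between mat and tray; origin under its middle. Bystander: leave it.
There are look-alikes about, which are no part of the job. What is shaped like the micro but pink is not meant.

How it is judged (in metres and radians):
At the end, for the whole second after the job is handed in: The dial gauge, the micrometer drive and the angle bracket are each home in their own cut-out: underside within 3 mm of its floor, within 5 mm of its place along and across, square to it (4 deg, turned less than 7 deg), at rest and released; no bystander moved more than 25 mm or knocked over (z of dial in the frame of dial_seat between -0.004 and 0.003 m and angle between the z axis of dial and the z axis of dial_seat, either way round below 0.07 rad and angle between the x axis of dial and the x axis of dial_seat, either way round below 0.12 rad and x of dial in the frame of dial_seat between -0.005 and 0.005 m and y of dial in the frame of dial_seat between -0.005 and 0.005 m and linear speed of each of dial, micro, bracket below 0.01 m/s and z of micro in the frame of micro_seat between -0.004 and 0.003 m and angle between the z axis of micro and the z axis of micro_seat, either way round below 0.07 rad and angle between the x axis of micro and the x axis of micro_seat, either way round below 0.12 rad and x of micro in the frame of micro_seat between -0.005 and 0.005 m and y of micro in the frame of micro_seat between -0.005 and 0.005 m and z of bracket in the frame of bracket_seat between -0.004 and 0.003 m and angle between the z axis of bracket and the z axis of bracket_seat, either way round below 0.07 rad and angle between the x axis of bracket and the x axis of bracket_seat, either way round below 0.12 rad and x of bracket in the frame of bracket_seat between -0.005 and 0.005 m and y of bracket in the frame of bracket_seat between -0.005 and 0.005 m); the robot touches nothing.
It fails at once if a bystander is moved by more than 25 mm (distance of any of carrier, jar, objective, objective2, eyepiece, tweezers, driver, washbottle from where it was at the start of the episode above 0.025 m).
It fails at once if a standing bystander is knocked over (angle between any of jar, objective, objective2, eyepiece, washbottle's own z axis and vertical above 0.35 rad).
It also fails if it takes over 72 s, if anything falls off the work surface, if the arm or the gripper's body presses on something with over 40 N, if the wrist force passes 120 N, or if a joint passes its speed limit or range.

## Robot

A 6-joint arm with a two-finger parallel gripper is mounted at the origin on the work surface. World frame = base frame: x ahead of the robot, y to its left, z up, the work surface at z = 0. Lengths are in mm, angles in rad, forces in N, time in s.
With the tool pointing down it reaches from about 300 to 775 mm from the base axis. Payload 14.6 kg.
Tool frame: the origin (TCP) lies at the centre of the arm's flange, where the gripper is bolted on; the fingertips stand 199 mm ahead of it and the grasp point (between the pads) lies 180 mm ahead of it; z points along the fingers, y is the line along which they close (so a half turn about z gives the same grasp; the last joint's range is limited). The gripper opens to 94 mm and grips with 3 to 60 N. Pads are 16 mm wide; open, the fingers measure 119 mm over their backs; the gripper's body (75 mm by 177 mm) begins 78 mm behind the grasp point.
Start: joints at [-1.409, 0.3, 1.521, -0, 1.321, -0.067], TCP at [124.739, -535.659, 404.646] pointing down, gripper open.
Joint ranges: [-3.03, 3.03], [-0.79, 2.21], [0.23, 2.52], [-1.04, 4.18], [0, 3.07], [-2.55, 2.55]. Speed limits (rad/s): [2.22, 2.22, 2.57, 3.14, 3.14, 3.14].

## Interface

Orientations are given as a unit quaternion [w, x, y, z].
In Python, from plant import arm, grip, kin, viewer, trace, tip_of gives the robot as it stands. The module is installed in compiled form; this text tells all that it offers. Calls block until the motion is done:
- arm.move_ptp(position, orientation): joint-space move of the TCP to a pose.
- arm.move_l(position, rot=None, vel=150): straight line of the TCP; rot=None keeps the orientation; vel is the mean speed in mm/s.
- arm.move_j(angles): joint-space move.
- grip(opening): finger opening in mm; the grip force is fixed at half the most; returns when the fingers have stopped.
- arm.wait(seconds).
- kin.solve_ik(position, orientation): joint angles nearest the present ones, or None.
- viewer.get_image(name): name is "scene" or "side" or "wrist"; returns the picture (420x560x3 uint8, blue, green, red); there is no depth.
- viewer.get_calibration(name): a dict with "fx", "fy", "cx", "cy" (pixels), "T" (4x4, takes a point from camera to world coordinates). Camera axes: x right, y down, z forward; pixel columns grow to the right and rows downward; lengths in mm; the calibration is good to about 2 mm. A picture is of the moment at which its call begins: read the wrist's pose just before it. get_calibration takes no time and is no camera call; for the wrist camera it gives the pose at the moment of the call.
A pose or a line that the arm cannot do raises arm.MotionError and nothing moves.
- arm.finish_job(): hands the job in; it is judged then, once.
Trained networks look in the newest picture that a camera, given by its name, has taken for a name from the list of things; names that differ only in an ending like _2 or _b are one class to them, and where a whole thing is asked for, a point or a joint stands for the part that bears it (a point fixed in the world has none). Each returns a list of dicts, best first, with "p" (0 to 1); they miss things now and then, are a little off and sometimes report something else, mostly with a low value. They report only what shows in the picture. A call takes as long as a camera call. They do not tell look-alikes from the thing itself.
- trace(name, camera): "mask" (420x560 bool, what is visible of it) and "extent" ([left, top, right, bottom] in pixels, round what is visible of it).
- tip_of(name, camera): "point" ([column, row] in pixels: a listed point, or the origin of a listed thing).
Readings, each from a call of its own:
- arm.read_t(): time.
- arm.read_joints(): joint angles.
- arm.read_joint_velocities(): joint speeds.
- arm.read_effort(): joint torques, N m.
- arm.read_tcp_pos(): TCP position.
- arm.read_tcp_rot(): TCP orientation.
- arm.read_wrist_force(): force on the tool from outside, world axes, zero at the start.
- arm.read_wrist_torque(): the same for the moment, N m.
- arm.read_finger_gap(): finger opening in mm.
- arm.read_finger_force(): force on a finger pad.
Only numpy, scipy, OpenCV 4.12 (cv2) and the standard library are available. Lean on these libraries where they do the work, as an engineer would, in place of code of your own. Each camera call takes 0.05 s, during which the arm holds its last target. There are 200 camera calls.

## Working session

There is one attempt and no reset: what is moved stays moved. The work goes in short steps, each a Python script; the robot and the scene stay as the last script left them, time stands still between calls to the robot, and variables do not carry over. Pictures are saved under pics/ and viewed, at most 10 in all, crops included, and the job is handed in when it is done.

```bash
mkdir -p pics
cat > h.py <<'E'
import numpy as np, cv2
from plant import arm, grip, kin, viewer, trace, tip_of
def ray(cal,px):
    T=np.array(cal["T"]); d=np.array([(px[0]-cal["cx"])/cal["fx"],(px[1]-cal["cy"])/cal["fy"],1.])
    return T[:3,3],T[:3,:3]@d
def on_plane(cal,px,z=0,n=(0,0,1),p0=None):
    o,d=ray(cal,px); n=np.array(n,float); p0=np.array([0,0,z],float) if p0 is None else np.array(p0,float)
    return o+d*(n@(p0-o))/(n@d)
def proj(cal,P):
    T=np.array(cal["T"]); p=(np.atleast_2d(P)-T[:3,3])@T[:3,:3]
    return np.c_[p[:,0]/p[:,2]*cal["fx"]+cal["cx"],p[:,1]/p[:,2]*cal["fy"]+cal["cy"]]
E
python3 - <<'E'
from h import *
np.set_printoptions(precision=1,suppress=True)
for c in ("scene","side"):
    im=viewer.get_image(c); cv2.imwrite(f"pics/{c}.png",im)
    cal=viewer.get_calibration(c); print(c,cal["fx"],np.array(cal["T"])[:3].tolist())
    for n in ("dial","micro","bracket","dial_seat","micro_seat","bracket_seat","tray","mat","washbottle","carrier"):
        for r in tip_of(n,c): print(n,np.array(r["point"]),round(r["p"],2),on_plane(cal,r["point"],2))
print(arm.read_t(),arm.read_tcp_rot())
E
```

```text
scene 391.4087563507162 [[-0.7587602374553154, 0.48023081667575057, -0.4400696135518732, 994.5096213605476], [0.6512276413853156, 0.5734084682406091, -0.4970968594204523, 581.8475193527507], [0.013618412259581901, -0.6637628275708877, -0.7478191275854262, 909.5231002703864]]
dial [322.7 323.4] 0.56 [640.9 335.3   2. ]
micro [458.2 264.9] 0.93 [238.1 455.2   2. ]
micro [377.9 291.4] 0.55 [469.9 365.5   2. ]
bracket [270.8 279.1] 0.57 [659.3 157.8   2. ]
micro_seat [214.  185.7] 0.78 [ 580.7 -226.5    2. ]
bracket_seat [207.6 159.3] 0.95 [ 526.4 -346.3    2. ]
mat [322.  284.7] 0.69 [567.2 257.6   2. ]
washbottle [280.2 188.1] 0.9 [423.8 -81.4   2. ]
carrier [318.4 239.9] 0.76 [473.1 146.5   2. ]
side 528.5274963689765 [[0.9470216644629723, -0.22104410202908933, 0.23300101286461097, 111.31731513575387], [-0.32116535330832074, -0.6555443258095323, 0.6834577183215265, -1033.2084578855704], [0.0016681942700374612, -0.7220811186127768, -0.6918063856822934, 1168.9853081037675]]
dial [309.2 162.7] 0.67 [640.2 353.9   2. ]
micro [265.5 169.2] 0.48 [482.6 368.3   2. ]
micro [297.6 185.5] 0.26 [560.7 249.6   2. ]
bracket [334.7 198.8] 0.94 [654.6 147.1   2. ]
dial_seat [364.5 328.4] 0.92 [ 540.1 -345.7    2. ]
micro_seat [364.6 255.7] 0.66 [ 644.7 -113.8    2. ]
bracket_seat [367.9 288.7] 0.91 [ 602.8 -229.2    2. ]
tray [365.9 327.7] 0.31 [ 544.4 -344.9    2. ]
mat [296.7 186.8] 0.84 [555.6 244.3   2. ]
mat [300.3 187.7] 0.64 [565.6 236.    2. ]
mat [346.8 167.5] 0.64 [756.3 286.1   2. ]
washbottle [289.6 271. ] 0.72 [416.4 -98.7   2. ]
carrier [286.3 211.4] 0.79 [484.8 140.7   2. ]
1.1 [-0.   1.   0.1 -0. ]
```

View pics/scene.png

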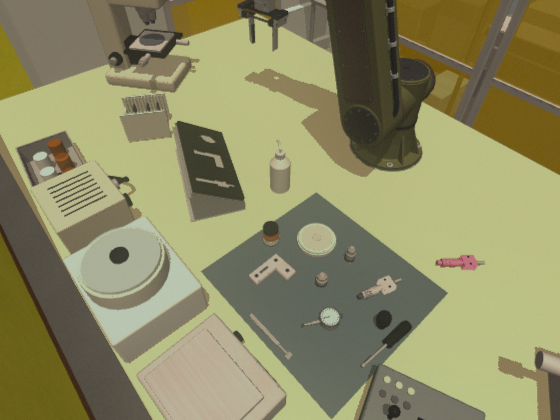

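View pics/side.png

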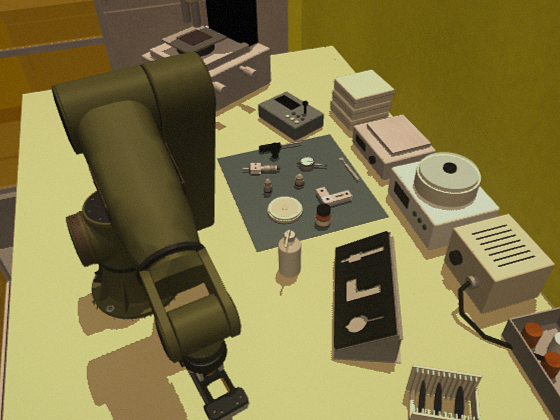

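The scene shows the micro at about (380,288), a pink look-alike at (460,263), the dial at (330,317) and the bracket at (271,269). In the side view the tray cut-outs run micro (362,256), bracket (363,289), dial (362,324). Next I take close looks with the wrist camera.

Run:
```python
from h import *
np.set_printoptions(precision=2,suppress=True)
from scipy.spatial.transform import Rotation as R
def pose(): 
    q=np.array(arm.read_tcp_rot()); return np.array(arm.read_tcp_pos()),R.from_quat(q[[1,2,3,0]])
p,r=pose(); cal=viewer.get_calibration("wrist"); T=np.array(cal["T"])
print("cam in tcp",r.inv().apply(T[:3,3]-p),(r.inv().as_matrix()@T[:3,:3]),cal["fx"],cal["cx"],cal["cy"])
print(r.as_matrix())
def down(yaw): # tool y along yaw+90
    m=R.from_euler('z',yaw)*R.from_euler('x',np.pi); q=m.as_quat(); return q[[3,0,1,2]]
def look(name,pos,q,names):
    arm.move_ptp(pos,q); im=viewer.get_image("wrist"); cal=viewer.get_calibration("wrist")
    cv2.imwrite(f"pics/{name}.png",im); np.savez(f"pics/{name}.npz",**cal)
    for n in names:
        for d in tip_of(n,"wrist"): print(n,np.array(d["point"]),round(d["p"],2),on_plane(cal,d["point"],2),arm.read_t())
n0=("dial_seat","micro_seat","bracket_seat","tray")
for z in (520,480,440):
    if kin.solve_ik([500,-230,z],down(0)) is not None: look("wtray",[500,-230,z],down(0),n0); break
for z in (560,520,480,440):
    if kin.solve_ik([540,240,z],down(0)) is not None: look("wmat",[540,240,z],down(0),("dial","micro","bracket")); print(z);break
print(arm.read_t())
```

```text
cam in tcp [64.51 -1.05 19.19] [[ 0.   -0.97 -0.23]
 [ 1.    0.    0.  ]
 [-0.   -0.23  0.97]] 366.0539659199681 278.7139539920849 209.95319516094045
[[ 0.97  0.23 -0.  ]
 [ 0.23 -0.97  0.  ]
 [-0.   -0.   -1.  ]]
dial_seat [402.3 164.9] 0.93 [ 511.19 -398.07    2.  ] 3.0083
micro_seat [226.1  86.5] 0.86 [ 612.61 -161.86    2.  ] 3.0583
bracket_seat [316. 125.] 0.89 [ 564.01 -279.54    2.  ] 3.1083
tray [315.7 125.8] 0.22 [ 562.97 -279.16    2.  ] 3.1583
dial [213.7  97.5] 0.56 [642.65 331.22   2.  ] 4.9833
micro [200.3 221.8] 0.88 [461.38 358.92   2.  ] 5.0333
micro [149.9 350.6] 0.75 [240.56 453.18   2.  ] 5.0333
bracket [336.9  88.1] 0.58 [655.26 157.93   2.  ] 5.0833
560
5.0833
```

View pics/wtray.png

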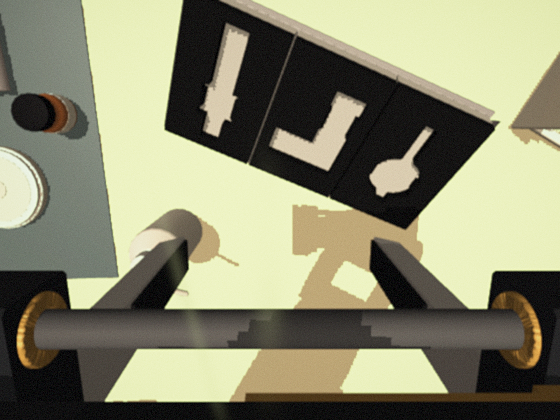

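View pics/wmat.png

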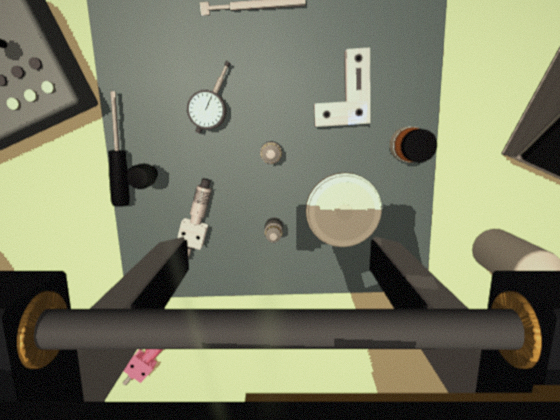

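wtray shows the tray yawed clockwise, with cut-outs micro (226,86), bracket (316,125) and dial (402,165), and foam corners at (166,129), (405,229) and (495,125). wmat shows the dial case at (206,108), the micro block at (193,233) and the bracket with its long leg at x≈357, short leg to the left at the bottom. Next I fit models to these.

```bash
cat >> h.py <<'E'
from scipy.spatial.transform import Rotation as R
from scipy.optimize import minimize
def box(x0,x1,y0,y1): return np.array([[x0,y0],[x1,y0],[x1,y1],[x0,y1]],float)
def circ(x,r): a=np.linspace(0,2*np.pi,40,endpoint=False); return np.c_[x+r*np.cos(a),r*np.sin(a)]
PART=dict(dial=[(circ(-18,26),0,24),(box(8,30,-4,4),8,16),(box(30,52,-2,2),10,14),(box(-52,-44,-4.5,4.5),8,16)],
 micro=[(box(-37,-3,-18,18),0,24),(box(-3,65,-11,11),4,20),(box(-48,-37,-8.5,8.5),4,20),(box(-65,-48,-4,4),8,16)],
 bracket=[(box(-48,48,-37,-7),0,24),(box(-48,-18,-37,37),0,24)])
SEAT=dict(dial=[circ(-18,28.5),box(-54.5,54.5,-7,7)],micro=[box(-39.5,-.5,-20.5,20.5),box(-1,67.5,-13.5,13.5),box(-67.5,-39,-11,11)],
 bracket=[box(-50.5,50.5,-39.5,-4.5),box(-50.5,-15.5,-39.5,39.5)])
S=4
def fill(im,pts,v,hull=False):
    p=np.round(pts*16+0).astype(np.int32)
    if hull: p=cv2.convexHull(p)
    cv2.fillPoly(im,[p.reshape(-1,1,2)],v,shift=4)
def Z(p,z): return np.c_[p,np.full(len(p),z)]
def render_part(cal,name,x,y,yaw,zb=2):
    im=np.zeros((420,560),np.uint8); r=R.from_euler('z',yaw)
    for p,a,b in PART[name]:
        P=r.apply(np.r_[Z(p,a),Z(p,b)])+[x,y,zb]; fill(im,proj(cal,P),255,True)
    return im
def fit_part(cal,name,mask,x0,zb=2):
    t=cv2.GaussianBlur(mask.astype(np.float32),(0,0),1.5)
    f=lambda q:((cv2.GaussianBlur(render_part(cal,name,q[0],q[1],q[2]/100,zb).astype(np.float32)/255,(0,0),1.5)-t)**2).sum()/mask.sum()
    s=np.array([x0[0],x0[1],x0[2]*100])
    for d in (12,3): 
        o=minimize(f,s,method="Nelder-Mead",options=dict(initial_simplex=np.r_[[s],s+np.eye(3)*d*[1,1,1.5]],xatol=.05,fatol=1e-5)); s=o.x
    return s/[1,1,100],o.fun
ORDER=dict(micro=110.5,bracket=0.,dial=-110.5)
def seat_frame(tp,name,u):
    """tray (x,y,yaw), slope offset u of seat origin from face middle; returns origin (floor) and rotation"""
    r=R.from_euler('z',tp[2])*R.from_euler('y',-np.pi/6)
    return np.array([tp[0],tp[1],85])+r.apply([u,ORDER[name],-13]),r
def render_tray(cal,q):
    tp=[q[0],q[1],q[2]/100]; im=np.full((420,560),255,np.uint8); r=R.from_euler('z',tp[2])*R.from_euler('y',-np.pi/6)
    fc=lambda p,z:proj(cal,r.apply(Z(p,z))+[tp[0],tp[1],85])
    fill(im,fc(box(-80,80,-164.5,164.5),0),0)
    for i,n in enumerate(("micro","bracket","dial")):
        a=np.zeros_like(im);b=a.copy()
        for p in SEAT[n]:
            p=p+[q[3+i],ORDER[n]]; fill(a,fc(p,0),255); fill(b,fc(p,-13),255)
        im|=a&b
    return im
def fit_tray(cal,img,q0,rows=(0,270)):
    g=img.max(axis=2); t=cv2.GaussianBlur((g>75).astype(np.float32),(0,0),1.5)
    def f(q,w=None):
        m=render_tray(cal,q); w=cv2.dilate((m==0).astype(np.uint8),np.ones((13,13)))
        w[rows[1]:]=0
        return (((cv2.GaussianBlur(m.astype(np.float32)/255,(0,0),1.5)-t)**2)*w).sum()/w.sum()
    s=np.array(q0,float)
    for d in (15,6,2): 
        o=minimize(f,s,method="Nelder-Mead",options=dict(initial_simplex=np.r_[[s],s+np.eye(6)*d],maxiter=600,xatol=.05,fatol=1e-6)); s=o.x
    return s,o.fun
E
cat > f1.py <<'E'
from h import *
np.set_printoptions(precision=2,suppress=True)
cal=dict(np.load("pics/wtray.npz")); im=cv2.imread("pics/wtray.png")
q,e=fit_tray(cal,im,[600,-235,-42,0,0,0]); print("tray",q,e); np.save("tray.npy",q)
m=render_tray(cal,q); ov=im.copy(); cs,_=cv2.findContours(255-m,cv2.RETR_LIST,cv2.CHAIN_APPROX_NONE); cv2.drawContours(ov,cs,-1,(0,0,255),1)
cal=dict(np.load("pics/wmat.npz")); im2=cv2.imread("pics/wmat.png").copy()
for n,x0 in dict(dial=(650,325,-.4),micro=(481,350,-.3),bracket=(655,158,0)).items():
    ts=trace(n,"wrist")
    for t in ts: print(n,round(t["p"],2),t["extent"])
    c=proj(cal,[[*x0[:2],14]])[0]
    t=min(ts,key=lambda t:np.hypot(*(np.argwhere(t["mask"]).mean(0)[::-1]-c)))
    s,e=fit_part(cal,n,t["mask"],x0); print(n,s,e); np.save(n+".npy",s)
    cs,_=cv2.findContours(render_part(cal,n,*s),cv2.RETR_LIST,cv2.CHAIN_APPROX_NONE); cv2.drawContours(im2,cs,-1,(0,0,255),1)
cv2.imwrite("pics/ov.png",np.hstack([cv2.resize(ov[:260,140:520],None,fx=1,fy=1),im2[:260,90:470]]))
E
python3 f1.py
```

```text
tray [ 591.94 -198.87  -40.61   -9.08    7.47   -3.57] 0.2617882032056849
dial 0.66 [189.5, 63.1, 232.3, 134.1]
dial [643.52 331.01  -0.46] 0.028332269583989964
micro 0.88 [119.4, 351.1, 160.6, 383.0]
micro 0.74 [182.6, 179.8, 209.7, 253.8]
micro 0.33 [107.2, 91.4, 128.8, 204.0]
micro [467.27 363.43  -0.29] 0.22103910775020205
bracket 0.95 [314.4, 45.6, 371.9, 123.6]
bracket [654.17 154.9    0.05] 0.017129465375194768
```

View pics/ov.png

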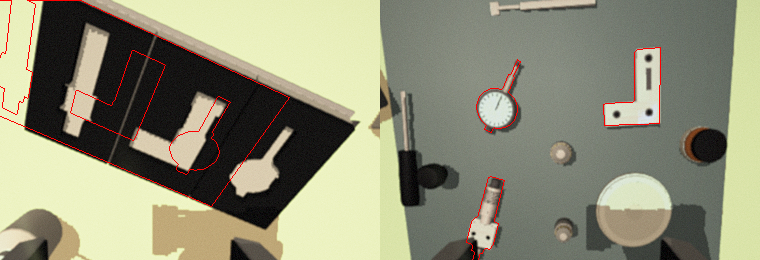

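The bracket and dial fits lie on the outlines. The tray fit slipped by half a module, and the finger hides the micro's lower end. I restart the tray fit from the network's seat points.

```bash
cat > f2.py <<'E'
from h import *
np.set_printoptions(precision=2,suppress=True)
cal=dict(np.load("pics/wtray.npz")); im=cv2.imread("pics/wtray.png")
pts=dict(micro=[226.1,86.5],bracket=[316,125.],dial=[402.3,164.9])
def res(q): return np.concatenate([proj(cal,seat_frame([q[0],q[1],q[2]/100],n,q[3])[0][None])[0]-pts[n] for n in pts])
from scipy.optimize import least_squares
s=least_squares(res,[560,-250,-42,0]); print(s.x,s.fun)
# slope offset u poorly separated: start at 0
best=None
for u in (-10,0,10):
    a=least_squares(lambda q:res([*q,u]),s.x[:3]).x
    q,e=fit_tray(cal,im,[*a,u,u,u]); print("tray",q,e)
    if best is None or e<best[1]: best=(q,e)
q=best[0]; np.save("tray.npy",q)
for i,n in enumerate(("micro","bracket","dial")): print(n,proj(cal,seat_frame([q[0],q[1],q[2]/100],n,q[3+i])[0][None])[0],pts[n],seat_frame([q[0],q[1],q[2]/100],n,q[3+i])[0])
m=render_tray(cal,q); ov=cv2.resize(im,None,fx=2,fy=2); cs,_=cv2.findContours(cv2.resize(255-m,None,fx=2,fy=2),cv2.RETR_LIST,cv2.CHAIN_APPROX_NONE); cv2.drawContours(ov,cs,-1,(0,0,255),1)
cv2.imwrite("pics/ov2.png",ov[:480,300:1020])
E
python3 f2.py
```

```text
[ 560.06 -271.66  -40.52   -4.06] [-0.09 -0.51  0.19  1.08 -0.1  -0.57]
tray [ 561.81 -269.8   -39.39   -3.47   -4.09   -3.5 ] 0.004383024868376169
tray [ 561.83 -269.7   -39.36   -3.02   -3.93   -3.25] 0.004353790949078445
tray [ 561.28 -269.07  -39.06   12.79   -2.16   -2.54] 0.01688937541645401
micro [223.97  84.57] [226.1, 86.5] [ 607.8  -169.14   72.23]
bracket [314.52 124.38] [316, 125.0] [ 564.69 -270.88   71.78]
dial [401.5  161.26] [402.3, 164.9] [ 522.86 -373.16   72.12]
```

View pics/ov2.png

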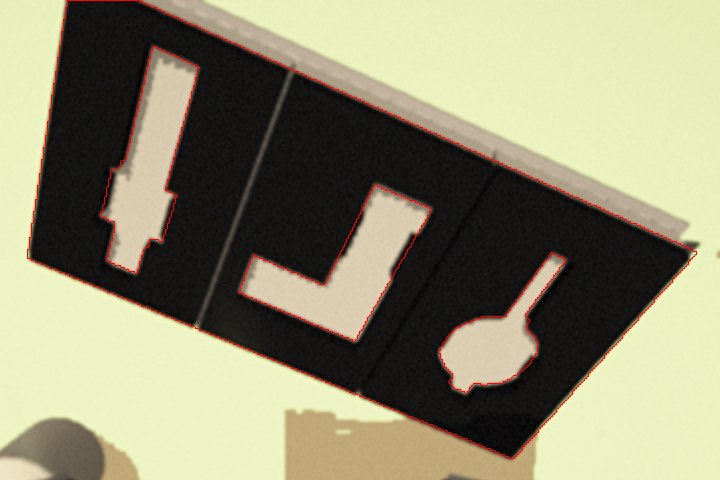

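The tray fit now lies on the foam edges and all three cut-outs. Next: take a proper look at the micro, then pick the bracket and carry it above its seat.

```bash
cat > act.py <<'E'
from h import *
np.set_printoptions(precision=2,suppress=True)
GRIPXY=dict(bracket=(10,-22),dial=(-18,0),micro=(-20,0)); OPEN=dict(bracket=56,dial=80,micro=64); TIP=14.8
FL=R.from_euler('x',np.pi)
def quat(r): return (r.as_quat()[[3,0,1,2]]).tolist()
def pick(n,s,zb=2):
    r=R.from_euler('z',s[2]); g=r.apply([*GRIPXY[n],0])+[s[0],s[1],zb+TIP+199]; q=quat(r*FL)
    for h in (0,100): assert kin.solve_ik((g+[0,0,h]).tolist(),q) is not None,(n,h)
    grip(OPEN[n]); arm.move_ptp((g+[0,0,120]).tolist(),q); arm.move_l((g+[0,0,12]).tolist(),vel=250); arm.move_l(g.tolist(),vel=60)
    grip(0); print("gap",arm.read_finger_gap(),arm.read_finger_force())
    arm.move_l((g+[0,0,40]).tolist(),vel=150); arm.move_l((g+[0,0,220]).tolist(),vel=300)
    print("gap",arm.read_finger_gap(),"t",arm.read_t())
def seat(n,d=(0,0)):
    q=np.load("tray.npy"); o,r=seat_frame([q[0],q[1],q[2]/100],n,q[3+["micro","bracket","dial"].index(n)])
    return o+r.apply([*d,0]),r
def tcp_seat(n,h,d=(0,0)):
    o,r=seat(n,d); return (o+r.apply([*GRIPXY[n],h+TIP+199])).tolist(),quat(r*FL)
def fn(r): return r.inv().apply(arm.read_wrist_force())
E
python3 - <<'E'
from act import *
for n in GRIPXY: print(n,[kin.solve_ik(*tcp_seat(n,h)) is not None for h in (0,40,90,150)])
arm.move_ptp([330,365,450],quat(FL)); im=viewer.get_image("wrist"); cal=viewer.get_calibration("wrist"); cv2.imwrite("pics/wmic.png",im)
ts=trace("micro","wrist"); s0=np.load("micro.npy")
c=proj(cal,[[*s0[:2],14]])[0]; print(c,[(t["p"],t["extent"]) for t in ts])
t=min(ts,key=lambda t:np.hypot(*(np.argwhere(t["mask"]).mean(0)[::-1]-c)))
s,e=fit_part(cal,"micro",t["mask"],s0); print(s,e); np.save("micro.npy",s)
cs,_=cv2.findContours(render_part(cal,"micro",*s),cv2.RETR_LIST,cv2.CHAIN_APPROX_NONE); cv2.drawContours(im,cs,-1,(0,0,255),1)
pick("bracket",np.load("bracket.npy"))
arm.move_ptp(*tcp_seat("bracket",150)); arm.move_l(tcp_seat("bracket",45)[0],vel=200)
im2=viewer.get_image("wrist"); cal=viewer.get_calibration("wrist"); np.savez("pics/hb.npz",**cal); cv2.imwrite("pics/hb.png",im2)
_,r=seat("bracket"); print("F",fn(r),arm.read_t())
m=render_tray(cal,np.load("tray.npy")); cs,_=cv2.findContours(255-m,cv2.RETR_LIST,cv2.CHAIN_APPROX_NONE); cv2.drawContours(im2,cs,-1,(0,0,255),1)
cv2.imwrite("pics/ov3.png",np.hstack([im[:,100:420],im2[:,70:530]]))
E
```

```text
bracket [True, True, True, True]
dial [True, True, True, True]
micro [True, True, True, True]
[280.79  56.2 ] [(0.91, [259.8, 0.0, 303.2, 118.6]), (0.61, [172.0, 218.6, 242.7, 299.1])]
[468.36 363.84  -0.29] 0.03038532954575515
gap 29.283807085063188 29.95955765247345
gap 29.443980133993936 t 11.3083
F [-0.6  -0.28 -1.88] 13.6333
```

View pics/ov3.png

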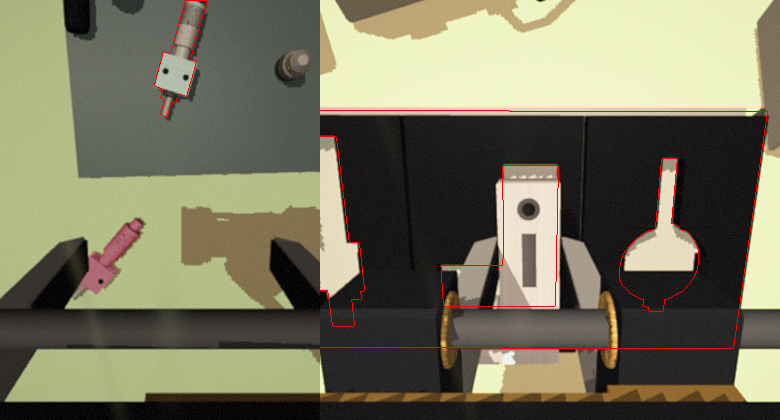

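The micro fit sits on its block and the bracket is in the hand, straight. The tray model agrees with the cut-outs from this second viewpoint. I check the hand-eye offset with the held bracket, whose far top corners are at columns of about 247 and 309, row 181.

Run:
```python
from act import *
cal=dict(np.load("pics/hb.npz")); o,r=seat("bracket"); o=o+r.apply([0,0,45])
print(proj(cal,o+r.apply([[48,-7,24],[48,-37,24],[48,-7,0],[48,-37,0]])))
im=cv2.imread("pics/hb.png").max(axis=2).astype(int)
print(im[200,238:256],im[200,300:320],im[170:190,280]); print(im[200,228:330])
o=o-r.apply([0,0,45]); print("slot mouth",proj(cal,o+r.apply([[50.5,-4.5,13],[50.5,-39.5,13],[50.5,-4.5,0]])))
print(im[171,240:262],im[171,296:322],im[155:185,290])
```

```text
[[248.65 184.28]
 [311.87 184.38]
 [252.23 177.34]
 [307.95 177.43]]
[ 28  25  24  28  24  23  22  47 149 236 240 239 237 239 239 239 240 242] [240 239 238 238 239 237 241 241 245 246 160  51  20  29  24  22  26  23
  28  35] [166 168 165 166 164 171 206 229 190 143 160 192 217 231 236 237 237 236
 238 237]
[ 35  29  26  26  27  25  28  29  19  27  28  25  24  28  24  23  22  47
 149 236 240 239 237 239 239 239 240 242 239 240 240 240 239 240 239 239
 240 240 237 240 240 238 227 207 172 130 110 103 100 105 102 100 100 104
  96 112 147 198 225 239 240 241 241 240 240 240 239 240 241 240 240 241
 240 239 238 238 239 237 241 241 245 246 160  51  20  29  24  22  26  23
  28  35  23  27  29  30  20  29  28  29  23  27]
slot mouth [[251.79 166.27]
 [308.06 166.36]
 [253.22 164.13]]
[ 29  24  34  22  20  28  29  25  34  33  32  23  41 114 156 168 165 163
 170 165 162 163] [169 162 167 165 168 166 165 165 169 166 137  61  23  19  28  30  26  23
  27  35  23  26  24  28  31  27] [ 33  32  33  33  35  32  36  24  44 107 151 169 173 164 165 167 162 171
 162 165 182 218 221 172 139 154 193 215 233 240]
```

The held bracket shows 2 px left of and 2.8 px above its prediction, while the slot matches. So I shift by about (-1.2, -1.1) mm in the seat frame and insert.

```bash
cat >> act.py <<'E'
def insert(n,d,stop=-1.5,fmax=32):
    _,r=seat(n); f0=fn(r); arm.move_l(tcp_seat(n,15,d)[0],vel=120)
    for h in np.arange(12,stop-.1,-1.5):
        arm.move_l(tcp_seat(n,h,d)[0],vel=30); f=fn(r)-f0
        z=r.inv().apply(np.array(arm.read_tcp_pos())-tcp_seat(n,0,d)[0])
        print(round(h,1),f,z)
        if f[2]>fmax: break
    return h
def release(n,d,h):
    grip(arm.read_finger_gap()+12); arm.move_l(tcp_seat(n,h+60,d)[0],vel=150); print("t",arm.read_t())
E
python3 - <<'E'
from act import *
h=insert("bracket",(-1.2,-1.1)); print(arm.read_finger_gap(),arm.read_t())
E
```

```text
12.0 [-0.81  0.52  0.12] [ 0.18  0.02 12.43]
10.5 [-1.1   0.75  0.19] [ 0.02  0.01 10.54]
9.0 [0.45 0.14 2.17] [ 0.16 -0.04  9.08]
7.5 [ 2.24 -0.74 -0.51] [ 0.15 -0.09  7.46]
6.0 [ 2.82 -0.39  0.64] [ 0.15 -0.01  6.02]
4.5 [2.8  1.66 3.15] [0.15 0.1  4.55]
3.0 [ 5.51  1.73 -0.31] [0.1  0.03 2.89]
1.5 [4.99 2.5  0.31] [ 0.09 -0.01  1.45]
0.0 [3.93 2.86 8.37] [0.14 0.04 0.26]
-1.5 [-1.37  1.94 27.71] [ 0.42  0.06 -0.36]
29.695742944371958 16.5333
```

The bracket went in smoothly and bottomed out at 0 mm with 28 N. I release it, look, then fetch the dial.

Run:
```python
from act import *
release("bracket",(-1.2,-1.1),0)
arm.move_l(tcp_seat("bracket",160)[0],vel=250)
im2=viewer.get_image("wrist"); cal=viewer.get_calibration("wrist"); np.savez("pics/rb.npz",**cal); cv2.imwrite("pics/rb.png",im2)
s=np.load("dial.npy")
pick("dial",s); arm.move_ptp(*tcp_seat("dial",150)); arm.move_l(tcp_seat("dial",45)[0],vel=200)
im=viewer.get_image("wrist"); cal=viewer.get_calibration("wrist"); np.savez("pics/hd.npz",**cal); cv2.imwrite("pics/hd.png",im)
print(arm.read_t())
def ov(im,cal,n,h):
    o,r=seat(n); o=o+r.apply([0,0,h]); m=np.zeros((420,560),np.uint8)
    for p,a,b in PART[n]: fill(m,proj(cal,r.apply(np.r_[Z(p,a),Z(p,b)])+o),255,True)
    for mm,c in ((m,(0,255,0)),(255-render_tray(cal,np.load("tray.npy")),(0,0,255))):
        cs,_=cv2.findContours(mm,cv2.RETR_LIST,cv2.CHAIN_APPROX_NONE); cv2.drawContours(im,cs,-1,c,1)
ov(im,cal,"dial",45); ov(im2,dict(np.load("pics/rb.npz")),"bracket",0)
cv2.imwrite("pics/ov4.png",np.hstack([im2[:,80:470],im[:,80:480]]))
```

```text
t 17.5167
gap 51.10123295103966 30.00037372112274
gap 50.831395592749686 t 23.775
26.9917
```

View pics/ov4.png

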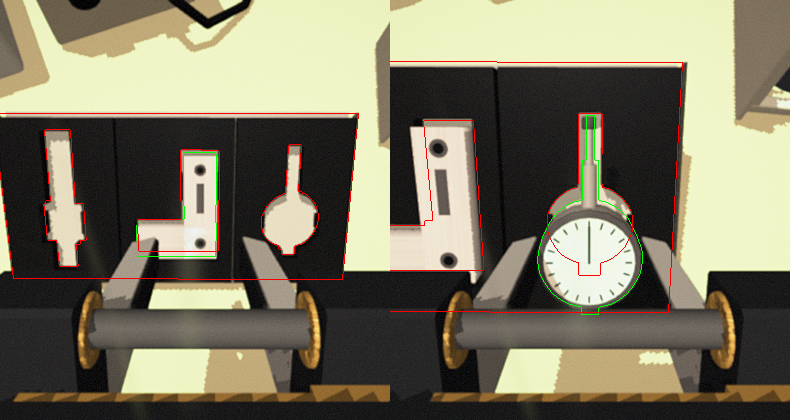

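The bracket sits home in its cut-out. The dial in hand is straight and about 2 px left of its prediction. I check its x numerically.

Run:
```python
from act import *
cal=dict(np.load("pics/hd.npz")); o,r=seat("dial"); o=o+r.apply([0,0,45]); im=cv2.imread("pics/hd.png").max(axis=2).astype(int)
pr=lambda p:proj(cal,o+r.apply([p]))[0]
print("tip",pr([52,0,12]),"case near",pr([-44,0,24]),pr([-44,0,20]),"cap",pr([-52,0,16]),"case L/R",pr([-18,26,24]),pr([-18,-26,24]))
print(im[100:140,278]); print(im[290:325,272]); print(im[258,140:165],im[258,320:345])
```

```text
tip [279.85 115.29] case near [279.52 307.57] [279.5  303.88] cap [279.45 313.95] case L/R [227.39 259.73] [331.84 259.87]
[ 37  37  39  37  36  37  36  32  37  35  31  30  77 137 174 171 138 109
 103 105 108 103 106 105  99  99  95  83  96 170 215 219 213 220 216 216
 217 217 216 216]
[246 245 244 245 245 245 245 246 244 246 245 245 246 242 193 125 106 111
  99  83  88  89  95  92  97 101 105 106 105 109 113 114 115 112 119]
[ 15  18  43  88  98 101 128 207 240 240 239 239 239 241 239 237 238 238
 240 238 240 240 242 234 190] [247 246 251 250 217 136  92  90  96  91  73  41  16  20  14   6  16  22
  24  29  81 124 159 171 164]
```

Run:
```python
from act import *
d=(0.2,-0.9)
h=insert("dial",d); print(arm.read_finger_gap(),arm.read_t())
```

```text
12.0 [-0.36 -0.11  0.12] [ 0.18 -0.01 12.45]
10.5 [ 0.61 -1.02 -0.01] [-0.01 -0.01 10.53]
9.0 [-0.1   0.24  0.14] [-0.03  0.    8.9 ]
7.5 [ 0.03 -0.62  0.  ] [-0.05  0.01  7.39]
6.0 [0.49 0.64 0.14] [0.05 0.05 5.97]
4.5 [0.71 0.2  1.8 ] [0.07 0.08 4.51]
3.0 [ 1.88  0.23 -1.69] [-0.08  0.04  2.78]
1.5 [ 0.89  0.74 -0.53] [-0.02 -0.01  1.39]
0.0 [-1.11  1.75  8.41] [0.05 0.01 0.21]
-1.5 [-4.68  2.25 26.24] [ 0.35 -0.02 -0.44]
51.256039096406646 29.8917
```

It bottomed out at 0 again. I release it and verify by pressing on top with closed fingers: the contact height should be 24 mm above the floor.

```bash
cat >> act.py <<'E'
def press(n,d,fmax=22):
    """closed fingertips on the part's top at the grip place; print tip height over cut-out floor"""
    p,q=tcp_seat(n,40,d); grip(0); arm.move_ptp(p,q); _,r=seat(n); arm.wait(.1); f0=fn(r)
    arm.move_l(tcp_seat(n,12.2,d)[0],vel=120)
    for h in np.arange(11.2,5,-1):
        arm.move_l(tcp_seat(n,h,d)[0],vel=30); f=fn(r)-f0
        z=r.inv().apply(np.array(arm.read_tcp_pos())-tcp_seat(n,0,d)[0])[2]+TIP; print(n,"tip",round(z,2),"F",f)
        if f[2]>fmax: break
    arm.move_l(tcp_seat(n,50,d)[0],vel=200); print("t",arm.read_t())
E
python3 - <<'E'
from act import *
d=(0.2,-0.9); release("dial",d,0); press("dial",d); press("bracket",(-1.2,-1.1))
E
```

```text
t 30.875
dial tip 26.53 F [ 0.51 -0.79  0.18]
dial tip 25.07 F [-0.24  0.57  0.71]
dial tip 24.7 F [-4.2   0.84 17.24]
dial tip 24.51 F [-9.82  2.23 37.81]
t 34.0
bracket tip 26.43 F [ 0.65 -0.28 -0.11]
bracket tip 25.07 F [ 1.35  0.36 -0.25]
bracket tip 24.62 F [-2.36 -0.03 15.89]
bracket tip 24.45 F [-8.67  0.25 35.85]
t 36.5167
```

Both tops bottom out firmly at 24.5 mm, so both parts are on the floor. Now the micro.

Run:
```python
from act import *
arm.move_l(tcp_seat("bracket",160)[0],vel=250)
pick("micro",np.load("micro.npy")); arm.move_ptp(*tcp_seat("micro",150)); arm.move_l(tcp_seat("micro",45)[0],vel=200)
im=viewer.get_image("wrist"); cal=viewer.get_calibration("wrist"); np.savez("pics/hm.npz",**cal); cv2.imwrite("pics/hm.png",im)
print(arm.read_t())
o,r=seat("micro"); o=o+r.apply([0,0,45]); m=np.zeros((420,560),np.uint8)
for p,a,b in PART["micro"]: fill(m,proj(cal,r.apply(np.r_[Z(p,a),Z(p,b)])+o),255,True)
im=cv2.resize(im,None,fx=2,fy=2)
for mm,c in ((m,(0,255,0)),(255-render_tray(cal,np.load("tray.npy")),(0,0,255))):
    cs,_=cv2.findContours(cv2.resize(mm,None,fx=2,fy=2),cv2.RETR_LIST,cv2.CHAIN_APPROX_NONE); cv2.drawContours(im,cs,-1,c,1)
cv2.imwrite("pics/ov5.png",im[100:680,260:860])
```

```text
gap 35.10836635006864 29.995862245559692
gap 35.40024727802463 t 43.1
45.65
```

View pics/ov5.png

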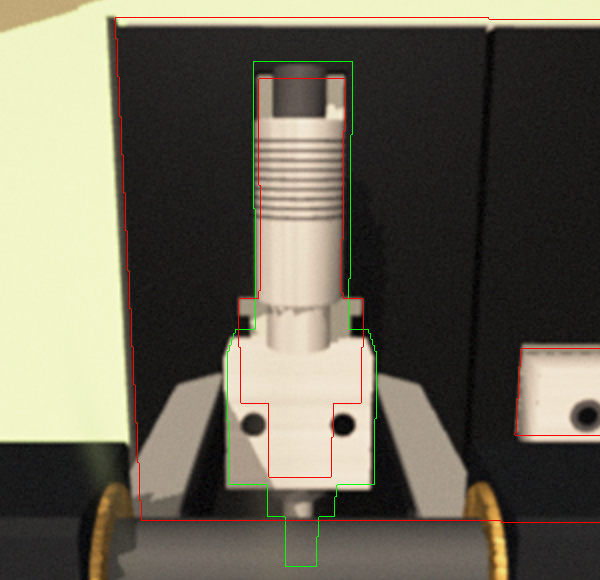

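The micro is straight in hand. Its block sits about 3.5 px left of and 4 px below the prediction at 2x, and the slot matches the model. So I use d = (+0.9, -0.9).

Run:
```python
from act import *
d=(0.9,-0.9)
h=insert("micro",d); print(arm.read_finger_gap(),arm.read_t())
release("micro",d,0); press("micro",d)
arm.move_l(tcp_seat("bracket",160)[0],vel=250); grip(60)
im=viewer.get_image("wrist"); cal=viewer.get_calibration("wrist")
arm.wait(.1); side=viewer.get_image("side")
for n,dd in dict(micro=d,bracket=(-1.2,-1.1),dial=(.2,-.9)).items():
    o,r=seat(n); m=np.zeros((420,560),np.uint8)
    for p,a,b in PART[n]: fill(m,proj(cal,r.apply(np.r_[Z(p,a),Z(p,b)])+o),255,True)
    cs,_=cv2.findContours(m,cv2.RETR_LIST,cv2.CHAIN_APPROX_NONE); cv2.drawContours(im,cs,-1,(0,255,0),1)
cv2.imwrite("pics/end.png",np.hstack([im[:,80:480],side[:,190:430]])); print(arm.read_t())
```

```text
12.0 [ 0.88  0.23 -0.7 ] [ 0.14  0.03 12.44]
10.5 [-0.09  0.02 -0.18] [-0.01  0.01 10.53]
9.0 [ 1.18 -0.31  0.21] [-0.05 -0.01  8.89]
7.5 [ 1.04  0.44 -0.42] [-0.03 -0.02  7.39]
6.0 [ 0.74 -0.61 -0.28] [0.01 0.03 5.95]
4.5 [1.   2.19 0.86] [0.11 0.1  4.54]
3.0 [ 2.36  0.58 -0.55] [ 0.05 -0.    2.89]
1.5 [ 2.22  0.21 -1.56] [-0.01 -0.01  1.36]
0.0 [0.25 0.89 7.74] [0.08 0.02 0.2 ]
-1.5 [-4.81 -0.44 28.17] [ 0.35  0.04 -0.52]
35.7097271679918 48.55
t 49.5333
micro tip 26.53 F [ 0.66  0.94 -0.38]
micro tip 25.06 F [ 0.51  0.23 -0.98]
micro tip 24.5 F [-2.49 -0.29 12.95]
micro tip 24.31 F [-7.45 -1.09 33.61]
t 52.4667
54.5333
```

View pics/end.png

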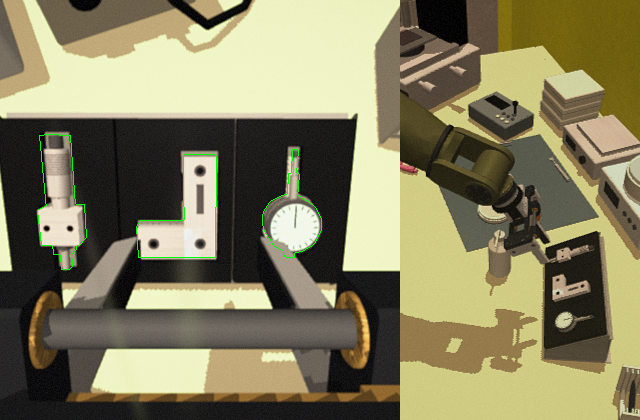

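All three parts sit home in their cut-outs, the overlays match to about 1 mm, and the arm is clear.

```bash
python3 -c "
from plant import arm
print(arm.finish_job(),arm.read_t())"
```

```text
the job is handed in; nothing more can be done
the job is handed in; nothing more can be done
```

The dial gauge, micrometer drive and angle bracket are each pressed down to the floor of their own cut-out and released, and the job was handed in at about 55 s; I saw no bystander disturbed, though I did not measure them, and no verdict came back.

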